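Build the exposure stack on the mask aligner's stage

ROBOT

A 6-joint arm with a two-finger parallel gripper is mounted at the origin on the work surface. World frame = base frame: x ahead of the robot, y to its left, z up, the work surface at z = 0. Lengths are in mm, angles in rad, forces in N, time in s.
With the tool pointing down it reaches from about 275 to 775 mm from the base axis. Payload 14.6 kg.
Tool frame: the origin (TCP) lies where the fingers leave the gripper's body, on its centre line; the fingertips stand 73 mm ahead of it and the grasp point (between the pads) lies 54 mm ahead of it (ctrl.finger_overhang is the distance from the TCP to the fingertips, in mm); z points along the fingers, y is the direction in which the jaws open and shut (so a half turn about z gives the same grasp; the last joint's range is limited). The gripper opens to 85 mm and grips with 20 to 120 N. Pads are 22 mm wide; open, the fingers measure 114 mm over their backs; the gripper's body (76 mm by 85 mm) begins 54 mm behind the grasp point. The pads swing forward as they close: fully open they stand 13 mm farther back than shut.
Start: joints at [1.026, 0.263, -0.048, 1.259, 0, 1.415], TCP at [199.507, 485.619, 303.878] pointing down, gripper open.
Joint ranges: [-2.65, 2.65], [-0.89, 1.7], [-1.18, 1.37], [-2.13, 2.11], [-1.35, 1.29], [-3.14, 3.14]. Speed limits (rad/s): [1.89, 1.89, 2.57, 2.79, 3.14, 3.14].

INTERFACE

Orientations are given as a 3x3 rotation matrix whose columns are the frame's x, y, z axes.
In Python, from plant import ctrl gives the robot as it stands.
- The arm moves only by the tool carry_out, never from a script. Its arguments are lists of equal length, an entry for each row: "delta_pos": the shift along the world's x, y, z scaled (see below), a list of three; "delta_rot": the turn, a rotation vector about the world's x, y, z scaled (see below), a list of three; "claw": the gripper's target within -1 to 1 (shut at 1, half-way at 0, fully open at -1). A call has 1 to 10 rows; each row is the pose to reach, as a shift and turn from the pose commanded when the call began; what a row does not reach only later rows make up. The controller multiplies each number of a shift by 0.3 m and each number of a turn by 120 degrees. A row lasts 1/12 s, in which the tool goes at most 41.7 mm and 7.16 degrees, less where a joint would pass 70% of its speed; a pose out of reach is approached as far as the arm can. A call with a number of a shift or a turn outside -1 to 1 is refused whole. A call with a gripper value outside its range is refused whole. The fingers move at their own pace and stop on an object; the grip force is fixed at half the most. Time passes only in rows, so rows that repeat a pose let the fingers close. It gives the time, the measured TCP pose, the force and the opening at its end, in the units of the state.
- ctrl.get_state(): the state, without advancing time (a new reading comes with each control period).
- ctrl.snapshot(name): name is "side" or "top" or "wrist"; returns (picture, depth): 420x560x3 uint8, red, green, blue; 420x560 float32, mm along the optical axis (not along the pixel's ray), 0 where there is no reading.
- ctrl.calibration(name): a dict with "fov_y" (degrees; the focal length in pixels is half the picture's height over the tangent of half this angle, whatever the lens; pixels are square), "cx", "cy" (the principal point, pixels), "dist" ([k1, k2, p1, p2, k3] as OpenCV has them; the pictures are not rectified), "R" (3x3) and "t" (3): a world point X has camera coordinates R X + t; the wrist camera has in their place "T_tool_cam" (4x4, takes a point from camera to tool coordinates, whose origin is the TCP and whose axes are the flange's). Camera axes: x right, y down, z forward; pixel columns grow to the right and rows downward; lengths in mm; the calibration is good to about 2 mm. A picture is of the moment at which its call begins: read the wrist's pose just before it. calibration takes no time and is no camera call.
- ctrl.hand_in(): hands the job in, once; it reports no verdict.
Trained networks look in the newest picture that a camera, given by its name, has taken for a name from the list of things; names that differ only in an ending like _2 or _b are one class to them, and where a whole thing is asked for, a point or a joint stands for the part that bears it (a point fixed in the world has none). Each returns a list of dicts, best first, with "p" (0 to 1); they miss things now and then, are a little off and sometimes report something else, mostly with a low value. They report only what shows in the picture. A call takes as long as a camera call. They do not tell look-alikes from the thing itself.
- ctrl.find_in(camera, query): "rect" ([left, top, width, height] in pixels, round what is visible of it).
- ctrl.regions_of(camera, query): "pixels" (420x560 bool, what is visible of it) and "rect" ([left, top, width, height] in pixels, round what is visible of it).
The state is a dict: "time_s": time; "qpos": joint angles; "dq": joint speeds; "joint_efforts": joint torques, N m; "position": TCP position; "eef_rot": TCP orientation; "force": force on the tool from outside, world axes, zero at the start; "ft_torque": the same for the moment, N m; "finger_gap": finger opening in mm.
Only numpy, scipy, OpenCV 4.12 (cv2) and the standard library are available. Lean on these libraries where they do the work, as an engineer would, in place of code of your own. Each camera call takes 0.05 s, during which the arm holds its last target. There are 200 camera calls.

TASK

Get the aligner's stage ready for an exposure: first lift the red dust cover off the stage and lay it flat in the white tray, then build the stack in the stage's round recess, from the bottom up: the blue chuck, the white spacer ring, the black-framed glass mask, the brass ring weight. Each part sits flat and roughly centred on the one below, inside its rim where there is one, with the same face up as it lies now and the mask's sides in line with the stage's sides. Set the mask down without dropping it, and do not disturb the lens, the jar or the loupe on the bench.

Things in the scene. Friction and masses are not known exactly. Their poses are not given: they have to be found in the camera images.
- stage: Fixed dark-steel square plate, 130 x 130 x 22 mm, with a round recess 84 mm across and 6 mm deep in the middle of its top (recess floor 16 mm above the origin). Origin: centre of the underside, on the bench; z up; x and y along its sides. Lies on the left or the right of the parts, turned up to 0.35 rad.
- tray: Fixed white plastic square tray, open on top, 120 x 120 x 16 mm, walls and floor 5 mm thick (inside 110 x 110 mm). Origin: centre of the underside, z up. It and the stage may have changed places.
- cover: Loose dust cover lying in the stage's recess at the start: red disc 72 mm across, 12 mm thick, with a black upright round knob on its centre, 18 mm across, from 12 to 40 mm above the origin. Origin: centre of the underside, z up. 80 g.
- chuck: Loose blue round chuck, 68 mm across, 24 mm high, standing on the bench. Its top is a shallow round seat 56 mm across and 4 mm deep (seat floor 20 mm above the origin, rim 6 mm wide), with a thin purple wafer, 51 mm across and firmly part of it, on the seat. Origin: centre of the underside, z up. About 200 g.
- spacer: Loose white ceramic ring, outside 46 mm, bore 26 mm, 20 mm high, lying flat on the bench. Both faces alike. Origin: centre of the underside, z up. About 60 g.
- mask: Loose square photomask in a black frame, 60 x 60 x 12 mm, flat on the bench: striped green glass, frame sides 5 mm wide. The 50 x 50 mm glass is solid from the underside to 7 mm up, its top 5 mm below the frame's top. Origin: centre of the underside, z up; x and y along its sides. Grip it across two facing outer sides. About 70 g.
- weight: Loose brass ring weight, outside 38 mm, bore 18 mm, 24 mm high, lying flat on the bench; it goes on the glass, inside the mask's frame. Both faces alike. Origin: centre of the underside, z up. About 180 g.
- objective: Bystander: small loose black microscope lens with a steel band, 28 mm across, 46 mm tall, standing among the parts. Origin: centre of the underside. Leave it alone.
- jar: Bystander: small loose amber jar with a white cap, 36 mm across, 55 mm tall, standing on the robot's side of the parts. Origin: centre of the underside. Leave it alone.
- loupe: Bystander: small loose yellow loupe, a tapering cup 40 mm across and 30 mm tall, standing beyond the parts. Origin: centre of the underside. Leave it alone.
Not all that is in view belongs to the job. Leave any brown look-alike of the mask alone. Leave any purple look-alike of the weight alone.

How it is judged (in metres and radians):
On the way, in this order (a step that is already met when the one before it is completed fails the run):
1. the dust cover lies flat in the tray (horizontal distance between cover and tray below 0.022 m and z of cover in the frame of tray between 0.002 and 0.008 m and angle between cover's own z axis and vertical below 0.08 rad), for 0.2 s.
2. the chuck sits flat in the stage's recess (horizontal distance between chuck and stage below 0.012 m and z of chuck in the frame of stage between 0.013 and 0.019 m and angle between chuck's own z axis and vertical below 0.08 rad), for 0.2 s.
3. the spacer ring sits flat in the chuck's seat (all of step 2 and horizontal distance between spacer and chuck below 0.01 m and z of spacer in the frame of chuck between 0.017 and 0.023 m and angle between spacer's own z axis and vertical below 0.08 rad), for 0.2 s.
4. the mask lies flat on the spacer, in line with the stage (all of step 3 and horizontal distance between mask and spacer below 0.012 m and z of mask in the frame of spacer between 0.017 and 0.023 m and angle between mask's own z axis and vertical below 0.08 rad and (angle between the x axis of mask and the x axis of stage, either way round below 0.2 rad or angle between the x axis of mask and the y axis of stage, either way round below 0.2 rad)), for 0.2 s.
5. the brass weight sits flat on the glass, inside the frame (all of step 4 and horizontal distance between weight and mask below 0.012 m and z of weight in the frame of mask between 0.004 and 0.01 m and angle between weight's own z axis and vertical below 0.08 rad), for 0.2 s.
At the end, for the whole second after the job is handed in: Cover flat in the tray within 22 mm of its centre; chuck in the recess, spacer in the chuck's seat, mask on the spacer, weight on the glass, each flat (3 mm, 0.08 rad), within 12 mm (spacer 10 mm) of the centre below, mask within 0.2 rad of the stage's sides; all at rest (all of step 1 and all of step 5 and linear speed of each of cover, chuck, spacer, mask, weight below 0.02 m/s); the robot touches nothing.
It fails at once if the objective is disturbed (moved over 30 mm or tipped) (distance of objective from where it was at the start of the episode above 0.03 m or angle between objective's own z axis and vertical above 0.5 rad).
It fails at once if the jar is disturbed (moved over 30 mm or tipped) (distance of jar from where it was at the start of the episode above 0.03 m or angle between jar's own z axis and vertical above 0.5 rad).
It fails at once if the loupe is disturbed (moved over 30 mm or tipped) (distance of loupe from where it was at the start of the episode above 0.03 m or angle between loupe's own z axis and vertical above 0.5 rad).
It fails at once if the mask is dropped (falls freely, out of the fingers, faster than 0.5 m/s) (linear speed of mask above 0.5 m/s and contact force between the fingers and mask below 0.01 N).
It also fails if it takes over 125 s, if anything falls off the work surface, if the arm or the gripper's body presses on something with over 40 N, if the wrist force passes 120 N, or if a joint passes its speed limit or range.

## Working session

There is one attempt and no reset: what is moved stays moved. The work goes in short steps, Python scripts to look and compute and a tool call to move; the robot and the scene stay as the last step left them, time stands still between calls to the robot, and variables do not carry over. Pictures are saved under pics/ and viewed, about 12 in all and at most 16, crops included, and the job is handed in when it is done.

Besides the shell and the picture viewer there is one more tool, called after "Call:" as a command line: name --argument value ..., lists and objects as JSON in quotes. carry_out: Moves the arm, as the interface text tells. Its arguments: {"type":"object","properties":{"delta_pos":{"type":"array"},"delta_rot":{"type":"array"},"claw":{"type":"array"}},"required":["delta_pos","delta_rot","claw"]}

```bash
mkdir -p pics; ls
cat > h.py <<'E'
import numpy as np, cv2
from plant import ctrl
def cam(name,st=None):
    c=ctrl.calibration(name); f=210/np.tan(np.radians(c["fov_y"])/2)
    K=np.array([[f,0,c["cx"]],[0,f,c["cy"]],[0,0,1]]); d=np.array(c["dist"],float)
    if "R" in c: R=np.array(c["R"]);t=np.array(c["t"])
    else:
        st=st or ctrl.get_state(); T=np.array(c["T_tool_cam"]); Rt=np.array(st["eef_rot"])
        Rc=Rt@T[:3,:3]; p=Rt@T[:3,3]+np.array(st["position"]); R=Rc.T; t=-Rc.T@p
    return K,d,R,t
def ray(name,uv,z,C=None):
    "pixels to world points on plane z"
    K,d,R,t=C or cam(name)
    n=cv2.undistortPoints(np.array(uv,float).reshape(-1,1,2),K,d).reshape(-1,2)
    D=np.c_[n,np.ones(len(n))]@R; o=-R.T@t
    return o+D*((z-o[2])/D[:,2])[:,None]
def cloud(name,dep,C=None):
    K,d,R,t=C or cam(name); v,u=np.mgrid[:420,:560]
    n=cv2.undistortPoints(np.stack([u,v],-1).reshape(-1,1,2).astype(float),K,d).reshape(-1,2)
    P=np.c_[n,np.ones(len(n))]*dep.reshape(-1,1)
    return ((P-t)@R).reshape(420,560,3)
def save(im,n): cv2.imwrite(f"pics/{n}.png",im[:,:,::-1])
E
python3 - <<'E'
from h import *
im,dep=ctrl.snapshot("top"); save(im,"top0"); np.save("top0d.npy",dep); np.save("top0.npy",im)
P=cloud("top",dep); np.save("top0P.npy",P)
for q in "stage tray cover chuck spacer mask weight objective jar loupe".split():
    for r in ctrl.regions_of("top",q):
        m=r["pixels"]&(dep>0)
        if m.sum()<5: continue
        p=P[m]; zt=np.percentile(p[:,2],90); tp=p[p[:,2]>zt-4]
        print(q,round(r["p"],2),r["rect"],"med",np.round(np.median(p,0)),"mid",np.round((tp.min(0)+tp.max(0))/2,0),"ext",np.round(np.ptp(tp,axis=0)), "ztop",round(zt))
print(ctrl.get_state())
E
```

```text
pics
stage 0.84 [401.7, 214.1, 80.6, 78.3] med [ 487. -288.   22.] mid [ 485. -299.   25.] ext [150. 154.  12.] ztop 23
tray 0.62 [112.1, 191.8, 68.8, 70.2] med [515. 267.   5.] mid [515. 266.  15.] ext [134. 134.   9.] ztop 15
cover 0.58 [112.2, 191.6, 72.4, 76.2] med [515. 268.   5.] mid [514. 267.  15.] ext [137. 136.   9.] ztop 15
cover 0.28 [402.9, 210.9, 76.8, 81.0] med [ 487. -286.   22.] mid [ 487. -298.   25.] ext [150. 154.  12.] ztop 23
chuck 0.87 [317.2, 230.6, 38.2, 37.1] med [484. -89.  21.] mid [483. -90.  24.] ext [66. 66.  7.] ztop 24
spacer 0.58 [231.1, 150.9, 24.3, 19.3] med [652.  89.  19.] mid [650.  88.  20.] ext [43. 42.  7.] ztop 21
mask 0.88 [309.6, 158.9, 35.7, 33.2] med [629. -74.   8.] mid [628. -74.  12.] ext [63. 65.  7.] ztop 12
mask 0.87 [374.6, 132.5, 42.6, 38.3] med [ 681. -206.    7.] mid [ 680. -206.   12.] ext [76. 76.  7.] ztop 12
weight 0.8 [234.4, 256.9, 21.5, 18.9] med [451.  81.  24.] mid [451.  81.  24.] ext [36. 36.  5.] ztop 25
weight 0.65 [217.8, 299.5, 23.7, 21.6] med [369. 108.  23.] mid [367. 108.  24.] ext [38. 36.  6.] ztop 25
object
[... 404 characters left out ...]
1.25940861e+00,
       -1.28397382e-05,  1.41548238e+00]), 'dq': array([ 0.0015277 , -0.00094401, -0.00049754, -0.00207432, -0.00217527,
       -0.00072023]), 'joint_efforts': array([-1.74049521e-03, -6.37109470e+01,  3.84641826e+01,  1.14518331e-03,
       -9.60048510e-05, -2.48942435e-06]), 'position': array([199.50159708, 485.60387745, 303.86057871]), 'eef_rot': array([[-9.24991241e-01,  3.79988425e-01, -1.81547411e-05],
       [ 3.79988426e-01,  9.24991240e-01, -5.47026847e-05],
       [-3.99341047e-06, -5.74980957e-05, -9.99999998e-01]]), 'force': array([ 0.30584585, -0.28066473,  0.71441557]), 'ft_torque': array([ 0.0092028 ,  0.03269691, -0.00411245]), 'finger_gap': 85.32321451238728}
```

View pics/top0.png

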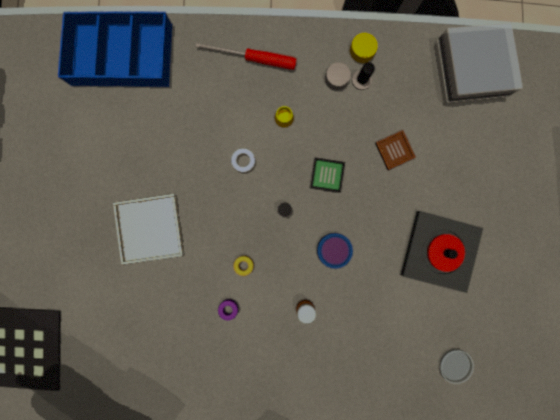

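Run:
```python
from h import *
im=np.load("top0.npy"); dep=np.load("top0d.npy");P=np.load("top0P.npy")
print("overhang",ctrl.finger_overhang)
def rect(m,n):
    q=P[m&(dep>0)][:,:2].astype(np.float32); r=cv2.minAreaRect(q); print(n,"minrect",np.round(r[0],1),np.round(r[1],1),round(r[2],1))
for q,zr in (("stage",(18,26)),("tray",(11,18))):
    m=ctrl.regions_of("top",q)[0]["pixels"]; rect(m&(P[...,2]>zr[0])&(P[...,2]<zr[1]),q)
    c=[c for c in cv2.findContours(m.astype(np.uint8),0,1)[0]]; c=max(c,key=len).reshape(-1,2)
    W=ray("top",c,22 if q=="stage" else 16)[:,:2].astype(np.float32); r=cv2.minAreaRect(W); print("  contour",r)
h=cv2.cvtColor(im,cv2.COLOR_RGB2HSV).astype(int)
red=((h[...,0]<8)|(h[...,0]>172))&(h[...,1]>180)&(h[...,2]>90); red[:200]=0; red[:,:380]=0
W=ray("top",np.argwhere(red)[:,::-1],28)[:,:2].astype(np.float32); print("cover",cv2.minEnclosingCircle(W))
kn=(P[...,2]>45)&(P[...,2]<62); kn[:200]=0;kn[:,:400]=0;kn[:,490:]=0; print("knob",kn.sum(),P[kn].mean(0))
for r in ctrl.regions_of("top","mask")[:2]:
    m=r["pixels"]; c=max(cv2.findContours(m.astype(np.uint8),0,1)[0],key=len).reshape(-1,2)
    print("mask",cv2.minAreaRect(ray("top",c,12)[:,:2].astype(np.float32)))
print("jar",ray("top",[[306,312]],55), "weight",P[266-3:266+4,225:260].reshape(-1,3).max(0))
```

```text
overhang 72.6
stage minrect [ 484.9 -299.8] [134.2 131. ] 77.3
  contour ((485.5391845703125, -295.8737487792969), (140.4271240234375, 130.56057739257812), 77.63532257080078)
tray minrect [514.5 267.4] [119.7 121.1] 9.7
  contour ((514.6598510742188, 264.219482421875), (120.34376525878906, 125.24413299560547), 10.514845848083496)
cover ((484.3384704589844, -303.3028869628906), 36.137718200683594)
knob 96 [ 484.65320293 -301.95882257   54.15032726]
mask ((627.9208374023438, -72.77098083496094), (60.50297164916992, 60.31340789794922), 82.12937927246094)
mask ((679.7552490234375, -204.60113525390625), (61.87096405029297, 64.86418151855469), 27.61107635498047)
jar [[374.36709353 -36.40999672  55.        ]] weight [540.06639521 118.71028198 748.03701243]
```

Call:
carry_out --delta_pos '[[0.3167,-0.876,0],[0.3167,-0.876,0],[0.3167,-0.876,0],[0.3167,-0.876,0],[0.3167,-0.876,0],[0.3167,-0.876,0],[0.3167,-0.876,0],[0.3167,-0.876,0]]' --delta_rot '[[0,0,0.12],[0,0,0.12],[0,0,0.12],[0,0,0.12],[0,0,0.12],[0,0,0.12],[0,0,0.12],[0,0,0.12]]' --claw '[-1,-1,-1,-1,-1,-1,-1,-1]'

```text
time_s: 1.37
position: [295.9, 218.6, 304.1]
eef_rot: [[-0.99, 0.143, 0.001], [0.143, 0.99, -0.001], [-0.001, -0.001, -1.0]]
force: [0.3, 0.2, 0.7]
finger_gap: 85.5
```

Call:
carry_out --delta_pos '[[0.3167,-0.876,0],[0.3167,-0.876,0],[0.3167,-0.876,0],[0.3167,-0.876,0],[0.3167,-0.876,0],[0.3167,-0.876,0],[0.3167,-0.876,0],[0.3167,-0.876,0]]' --delta_rot '[[0,0,0],[0,0,0],[0,0,0],[0,0,0],[0,0,0],[0,0,0],[0,0,0],[0,0,0]]' --claw '[-1,-1,-1,-1,-1,-1,-1,-1]'

```text
time_s: 2.03
position: [391.7, -45.2, 303.7]
eef_rot: [[-0.99, 0.143, 0.001], [0.143, 0.99, -0.001], [-0.001, -0.001, -1.0]]
force: [-0.5, 0.4, -1.1]
finger_gap: 85.4
```

Call:
carry_out --delta_pos '[[0.3167,-0.876,-0.1],[0.3167,-0.876,-0.1],[0.3167,-0.876,-0.1],[0.3167,-0.876,-0.1],[0.3167,-0.876,-0.1],[0.3167,-0.876,-0.1],[0.3167,-0.876,-0.1],[0.3167,-0.876,-0.1],[0.3167,-0.876,-0.1]]' --delta_rot '[[0,0,0],[0,0,0],[0,0,0],[0,0,0],[0,0,0],[0,0,0],[0,0,0],[0,0,0],[0,0,0]]' --claw '[-1,-1,-1,-1,-1,-1,-1,-1,-1]'

```text
time_s: 2.78
position: [484.9, -303.7, 272.9]
eef_rot: [[-0.99, 0.14, -0.001], [0.14, 0.99, 0.001], [0.001, 0.001, -1.0]]
force: [-0.1, 0.9, 0.2]
finger_gap: 84.9
```

Now a close look with the wrist camera.

Run:
```python
from h import *
st=ctrl.get_state(); C=cam("wrist",st)
im,dep=ctrl.snapshot("wrist"); save(im,"w1")
P=cloud("wrist",dep,C); z=P[...,2]; near=np.hypot(P[...,0]-485,P[...,1]+302)<50
k=(z>48)&(z<62)&(dep>0)&near; print(st["position"],"knob",k.sum(),P[k].min(0),P[k].max(0),P[k].mean(0))
h=cv2.cvtColor(im,cv2.COLOR_RGB2HSV).astype(int); red=((h[...,0]<8)|(h[...,0]>172))&(h[...,1]>150)&near
print("cover",cv2.minEnclosingCircle(P[red][:,:2].astype(np.float32)),np.median(z[red]))
```

```text
[ 484.86841011 -303.72180815  272.91823399] knob 385 [ 475.82125468 -312.49857689   48.2482715 ] [ 492.93556484 -295.16436439   57.56656715] [ 483.78257025 -303.63031613   55.28918735]
cover ((486.4024963378906, -303.7452392578125), 37.584651947021484) 27.870684452188662
```

View pics/w1.png

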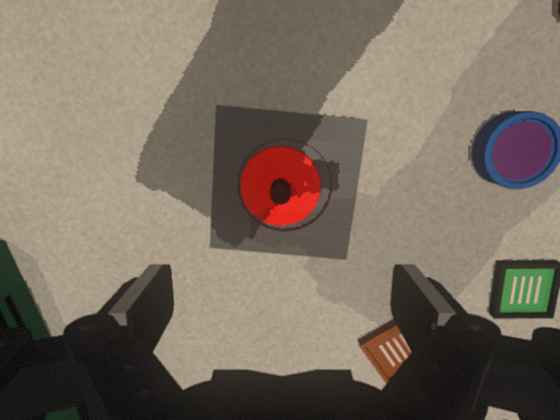

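Call:
carry_out --delta_pos '[[0,0,-0.13],[0,0,-0.26],[0,0,-0.38],[0,0,-0.48],[0,0,-0.516],[0,0,-0.516],[0,0,-0.516],[0,0,-0.516]]' --delta_rot '[[0,0,0],[0,0,0],[0,0,0],[0,0,0],[0,0,0],[0,0,0],[0,0,0],[0,0,0]]' --claw '[-1,-1,-1,-1,-1,0.3,0.3,0.3]'

```text
time_s: 3.5
position: [485.1, -302.5, 120.7]
eef_rot: [[-0.991, 0.137, 0.002], [0.137, 0.991, -0.001], [-0.002, -0.001, -1.0]]
force: [0.1, -0.3, -0.4]
finger_gap: 51.6
```

Run:
```python
from h import *
st=ctrl.get_state(); im,dep=ctrl.snapshot("side"); save(im,"s1")
print(st["position"],st["finger_gap"],ctrl.finger_overhang)
im,dep=ctrl.snapshot("wrist"); save(im,"w2")
C=cam("wrist");T=np.array(ctrl.calibration("wrist")["T_tool_cam"]);print(T.round(2))
C0=(C[0],C[1],T[:3,:3].T,-T[:3,:3].T@T[:3,3]); Q=cloud("wrist",dep,C0)
m=(dep>0)&(abs(Q[...,0])<12)&(abs(Q[...,1])<60)&(abs(Q[...,1])>14)&(Q[...,2]<84); print("finger pts tool z max",m.sum(),np.percentile(Q[m][:,2],[50,90,97,99,100]) if m.any() else 0)
```

```text
[ 485.1030832  -302.53612222  120.66859014] 51.59809093082845 72.6
[[  0.    -0.96  -0.26  66.98]
 [  1.     0.     0.     1.02]
 [ -0.    -0.26   0.96 -69.82]
 [  0.     0.     0.     1.  ]]
finger pts tool z max 24448 [14.14459697 46.01126959 59.76952728 65.06432509 71.19945571]
```

View pics/s1.png

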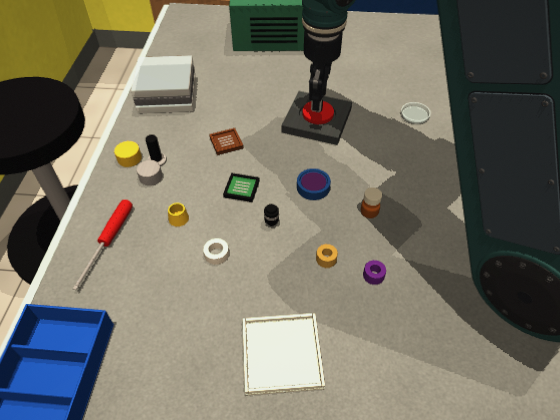

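Call:
carry_out --delta_pos '[[0,0,-0.035],[0,0,-0.035],[0,0,-0.035],[0,0,-0.035],[0,0,-0.035],[0,0,-0.035],[0,0,-0.035],[0,0,-0.035],[0,0,-0.035]]' --delta_rot '[[0,0,0],[0,0,0],[0,0,0],[0,0,0],[0,0,0],[0,0,0],[0,0,0],[0,0,0],[0,0,0]]' --claw '[0.3,1,1,1,1,1,1,1,1]'

```text
time_s: 4.35
position: [484.6, -302.9, 108.8]
eef_rot: [[-0.99, 0.138, 0.0], [0.138, 0.99, -0.0], [-0.0, -0.0, -1.0]]
force: [-1.1, 0.3, 3.5]
finger_gap: 15.7
```

Call:
carry_out --delta_pos '[[0,0,0],[0,0,0.1],[0,0,0.2],[0,0,0.33],[0,0,0.33],[0,0,0.33]]' --delta_rot '[[0,0,0],[0,0,0],[0,0,0],[0,0,0],[0,0,0],[0,0,0]]' --claw '[1,1,1,1,1,1]'

```text
time_s: 4.85
position: [485.2, -303.3, 209.2]
eef_rot: [[-0.99, 0.138, 0.003], [0.138, 0.99, -0.002], [-0.003, -0.002, -1.0]]
force: [0.5, -0.6, -1.5]
finger_gap: 15.5
```

Run:
```python
from h import *
st=ctrl.get_state(); C=cam("wrist",st); im,dep=ctrl.snapshot("wrist"); save(im,"w3")
P=cloud("wrist",dep,C)
m=(dep>0)&(abs(P[...,0]-485)<90)&(abs(P[...,1]+300)<90)&(abs(P[...,2]-22)<5)
print(m.sum(), cv2.minAreaRect(P[m][:,:2].astype(np.float32)), np.median(P[m][:,2]))
h=cv2.cvtColor(im,cv2.COLOR_RGB2HSV).astype(int); red=((h[...,0]<8)|(h[...,0]>172))&(h[...,1]>150)&(dep>0)
print(red.sum(),P[red].min(0),P[red].max(0),st["finger_gap"])
```

```text
14014 ((485.54071044921875, -299.8069763183594), (130.2815399169922, 130.53054809570312), 76.64637756347656) 21.83888591070451
12073 [ 449.70963907 -340.51828021   14.17007654] [ 561.42246653 -254.20377254  179.09804428] 15.465250060690378
```

View pics/w3.png

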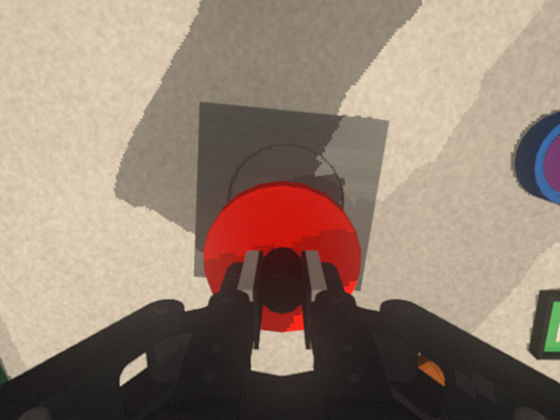

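Call:
carry_out --delta_pos '[[0.05,0.95,0],[0.05,0.95,0],[0.05,0.95,0],[0.05,0.95,0],[0.05,0.95,0],[0.05,0.95,0],[0.05,0.95,0],[0.05,0.95,0],[0.05,0.95,0]]' --delta_rot '[[0,0,0],[0,0,0],[0,0,0],[0,0,0],[0,0,0],[0,0,0],[0,0,0],[0,0,0],[0,0,0]]' --claw '[1,1,1,1,1,1,1,1,1]'

```text
time_s: 5.65
position: [498.9, -16.1, 206.3]
eef_rot: [[-0.991, 0.135, -0.002], [0.135, 0.991, 0.0], [0.002, 0.0, -1.0]]
force: [1.0, -0.5, -0.1]
finger_gap: 15.8
```

Call:
carry_out --delta_pos '[[0.05,0.95,0],[0.05,0.95,0],[0.05,0.95,0],[0.05,0.95,0],[0.05,0.95,0],[0.05,0.95,0],[0.05,0.95,0],[0.05,0.95,0],[0.05,0.95,0],[0.05,0.95,0]]' --delta_rot '[[0,0,0],[0,0,0],[0,0,0],[0,0,0],[0,0,0],[0,0,0],[0,0,0],[0,0,0],[0,0,0],[0,0,0]]' --claw '[1,1,1,1,1,1,1,1,1,1]'

```text
time_s: 6.48
position: [514.7, 266.0, 206.6]
eef_rot: [[-0.99, 0.139, -0.001], [0.139, 0.99, -0.001], [0.001, -0.001, -1.0]]
force: [0.3, -0.1, -1.1]
finger_gap: 15.6
```

Call:
carry_out --delta_pos '[[0,0,-0.1],[0,0,-0.2],[0,0,-0.28],[0,0,-0.33],[0,0,-0.35],[0,0,-0.365],[0,0,-0.365],[0,0,-0.365]]' --delta_rot '[[0,0,0],[0,0,0],[0,0,0],[0,0,0],[0,0,0],[0,0,0],[0,0,0],[0,0,0]]' --claw '[1,1,1,1,1,1,1,1]'

```text
time_s: 7.15
position: [515.1, 266.4, 98.9]
eef_rot: [[-0.99, 0.139, 0.001], [0.139, 0.99, 0.0], [-0.001, 0.0, -1.0]]
force: [0.2, 0.4, -0.1]
finger_gap: 15.5
```

Call:
carry_out --delta_pos '[[0,0,-0.004],[0,0,-0.004],[0,0,-0.004],[0,0,-0.004],[0,0,-0.004],[0,0,-0.004],[0,0,0.2],[0,0,0.4],[0,0,0.4]]' --delta_rot '[[0,0,0],[0,0,0],[0,0,0],[0,0,0],[0,0,0],[0,0,0],[0,0,0],[0,0,0],[0,0,0]]' --claw '[1,1,0.1,0.1,0.1,0.1,-0.2,-0.2,-0.5]'

```text
time_s: 7.9
position: [514.1, 267.1, 220.0]
eef_rot: [[-0.99, 0.138, -0.0], [0.138, 0.99, -0.0], [0.0, -0.0, -1.0]]
force: [1.7, 0.2, -0.2]
finger_gap: 61.7
```

Run:
```python
from h import *
im,dep=ctrl.snapshot("side"); im2,dep=ctrl.snapshot("wrist"); save(np.hstack([cv2.resize(im,(400,300)),cv2.resize(im2,(400,300))]),"c1")
P=cloud("wrist",dep)
h=cv2.cvtColor(im2,cv2.COLOR_RGB2HSV).astype(int); red=((h[...,0]<8)|(h[...,0]>172))&(h[...,1]>150)&(dep>0)&(np.hypot(P[...,0]-515,P[...,1]-266)<60)
p=P[red]; print(np.percentile(p[:,2],[5,50,95]),cv2.minEnclosingCircle(p[:,:2].astype(np.float32)))
A=np.c_[p[:,:2]-p[:,:2].mean(0),np.ones(len(p))]; print(np.linalg.lstsq(A,p[:,2],rcond=None)[0])
```

```text
[12.47593328 13.64722023 14.82823795] ((515.9368896484375, 268.0068359375), 56.98976135253906)
[-1.26795333e-02 -3.57936450e-02  1.44393449e+01]
```

View pics/c1.png

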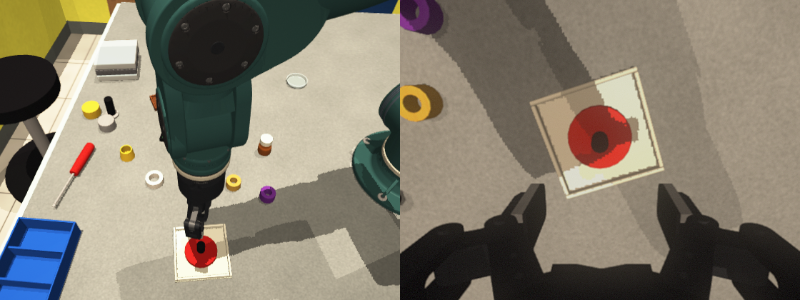

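Call:
carry_out --delta_pos '[[-0.05,-0.6,0.1],[-0.05,-0.6,0.1],[-0.05,-0.6,0.1],[-0.05,-0.6,0.1],[-0.05,-0.6,0.1],[-0.05,-0.6,0.1]]' --delta_rot '[[0,0,0],[0,0,0],[0,0,0],[0,0,0],[0,0,0],[0,0,0]]' --claw '[-1,-1,-1,-1,-1,-1]'

```text
time_s: 8.5
position: [499.4, 84.2, 248.7]
eef_rot: [[-0.99, 0.142, 0.001], [0.142, 0.99, -0.001], [-0.001, -0.0, -1.0]]
force: [-0.3, -0.3, 0.4]
finger_gap: 85.3
```

Call:
carry_out --delta_pos '[[-0.05,-0.6,0],[-0.05,-0.6,0],[-0.05,-0.6,0],[-0.05,-0.6,0],[-0.05,-0.6,0],[-0.05,-0.6,0],[-0.05,-0.6,0]]' --delta_rot '[[0,0,0],[0,0,0],[0,0,0],[0,0,0],[0,0,0],[0,0,0],[0,0,0]]' --claw '[-1,-1,-1,-1,-1,-1,-1]'

```text
time_s: 9.08
position: [484.6, -92.9, 247.7]
eef_rot: [[-0.99, 0.139, -0.0], [0.139, 0.99, 0.0], [0.0, 0.0, -1.0]]
force: [-0.7, 0.2, -0.0]
finger_gap: 85.5
```

```bash
cat >> h.py <<'E'
def top_of(q,z0,z1,xy,rad=45,name="wrist"):
    "min rect and enclosing circle of a thing's top seen by the camera, near xy"
    st=ctrl.get_state(); C=cam(name,st) if name=="wrist" else cam(name); im,dep=ctrl.snapshot(name); P=cloud(name,dep,C)
    m=(dep>0)&(P[...,2]>z0)&(P[...,2]<z1)&(np.hypot(P[...,0]-xy[0],P[...,1]-xy[1])<rad)
    m=cv2.morphologyEx(m.astype(np.uint8),cv2.MORPH_OPEN,np.ones((3,3)))>0
    p=P[m][:,:2].astype(np.float32); r=cv2.minAreaRect(p)
    print(q,m.sum(),"rect",np.round(r[0],1),np.round(r[1],1),round(r[2],1),"bbox mid",(p.min(0)+p.max(0))/2,"z50",np.median(P[m][:,2]),"tcp",st["position"].round(1),"gap",st["finger_gap"])
    return im,dep,P,m
E
python3 - <<'E'
from h import *
im,dep,P,m=top_of("chuck",17,30,(483.5,-89.5))
T=np.array(ctrl.calibration("wrist")["T_tool_cam"]);C=cam("wrist")
Q=cloud("wrist",dep,(C[0],C[1],T[:3,:3].T,-T[:3,:3].T@T[:3,3]))
f=(dep>0)&(Q[...,2]<110)&(abs(Q[...,1])>30)&(abs(Q[...,1])<65)&(abs(Q[...,0])<14)&(Q[...,2]>30)
print("finger",f.sum(),np.percentile(Q[f][:,2],[50,90,99,99.9]))
E
```

```text
chuck 5065 rect [483.5 -90.7] [67.1 66.6] 19.7 bbox mid [483.58786 -90.51612] z50 20.71544887464501 tcp [484.6 -92.9 247.7] gap 85.4606598552285
finger 5525 [41.85288894 53.95004521 58.7497584  59.99091199]
```

Call:
carry_out --delta_pos '[[-0.003,0.008,-0.13],[-0.003,0.008,-0.26],[-0.003,0.008,-0.39],[-0.003,0.008,-0.48],[-0.003,0.008,-0.54],[-0.003,0.008,-0.572],[-0.003,0.008,-0.572],[-0.003,0.008,-0.572]]' --delta_rot '[[0,0,0],[0,0,0],[0,0,0],[0,0,0],[0,0,0],[0,0,0],[0,0,0],[0,0,0]]' --claw '[-1,-1,-1,-1,-1,-1,-1,-1]'

```text
time_s: 9.8
position: [483.7, -89.2, 76.4]
eef_rot: [[-0.991, 0.136, -0.001], [0.136, 0.991, 0.0], [0.001, 0.0, -1.0]]
force: [0.5, -0.2, -0.3]
finger_gap: 85.5
```

Call:
carry_out --delta_pos '[[0,0,0],[0,0,0],[0,0,0],[0,0,0],[0,0,0],[0,0,0]]' --delta_rot '[[0,0,0],[0,0,0],[0,0,0],[0,0,0],[0,0,0],[0,0,0]]' --claw '[1,1,1,1,1,1]'

```text
time_s: 10.3
position: [484.3, -90.2, 78.0]
eef_rot: [[-0.99, 0.138, 0.002], [0.138, 0.99, 0.0], [-0.002, 0.0, -1.0]]
force: [-2.8, 2.9, 13.6]
finger_gap: 65.9
```

Call:
carry_out --delta_pos '[[0,0,0.05],[0,0,0.15],[0,0,0.25],[0,0,0.33],[0,0,0.33],[0,0,0.33]]' --delta_rot '[[0,0,0],[0,0,0],[0,0,0],[0,0,0],[0,0,0],[0,0,0]]' --claw '[1,1,1,1,1,1]'

```text
time_s: 10.8
position: [484.3, -90.5, 176.9]
eef_rot: [[-0.99, 0.138, 0.003], [0.138, 0.99, -0.001], [-0.003, -0.001, -1.0]]
force: [0.3, -0.3, -2.2]
finger_gap: 65.5
```

Run:
```python
from h import *
st=ctrl.get_state(); im,dep=ctrl.snapshot("wrist"); save(im,"w4")
T=np.array(ctrl.calibration("wrist")["T_tool_cam"]);C=cam("wrist")
Q=cloud("wrist",dep,(C[0],C[1],T[:3,:3].T,-T[:3,:3].T@T[:3,3]))
h=cv2.cvtColor(im,cv2.COLOR_RGB2HSV).astype(int); b=(h[...,0]>95)&(h[...,0]<125)&(h[...,1]>120)&(dep>0)&(Q[...,2]<110)
p=Q[b]; print(b.sum(),np.percentile(p,[2,50,98],axis=0).round(1),st["position"],st["force"])
```

```text
7907 [[-29.7 -29.7  53.2]
 [  2.7   2.9  54.7]
 [ 32.8  32.   58.9]] [484.2918327  -90.4700486  176.93683846] [ 0.32094894 -0.2863348  -2.17201599]
```

View pics/w4.png

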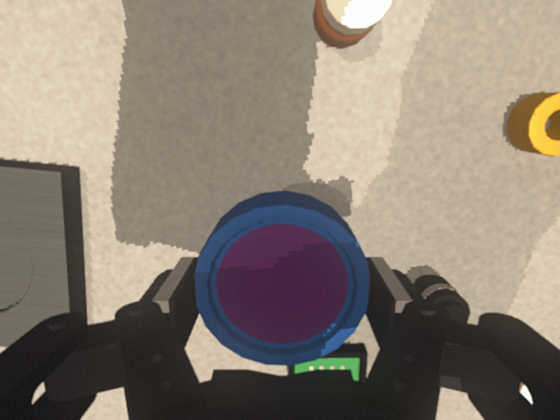

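Call:
carry_out --delta_pos '[[0.007,-0.698,0],[0.007,-0.698,0],[0.007,-0.698,0],[0.007,-0.698,0],[0.007,-0.698,0],[0.007,-0.698,0],[0.007,-0.698,0],[0.007,-0.698,-0.1],[0.007,-0.698,-0.2],[0.007,-0.698,-0.24]]' --delta_rot '[[0,0,0],[0,0,0],[0,0,0],[0,0,0],[0,0,0],[0,0,0],[0,0,0],[0,0,0],[0,0,0],[0,0,0]]' --claw '[1,1,1,1,1,1,1,1,1,1]'

```text
time_s: 11.68
position: [484.3, -297.5, 99.6]
eef_rot: [[-0.991, 0.137, -0.004], [0.137, 0.991, 0.003], [0.004, 0.003, -1.0]]
force: [-0.1, 0.9, -2.6]
finger_gap: 65.8
```

Call:
carry_out --delta_pos '[[0,0,-0.02],[0,0,-0.025],[0,0,-0.03],[0,0,-0.03]]' --delta_rot '[[0,0,0],[0,0,0],[0,0,0],[0,0,0]]' --claw '[1,1,1,1]'

```text
time_s: 12.02
position: [486.1, -299.6, 95.1]
eef_rot: [[-0.99, 0.138, 0.001], [0.138, 0.99, -0.001], [-0.001, -0.0, -1.0]]
force: [-0.1, 0.1, -1.5]
finger_gap: 65.4
```

Call:
carry_out --delta_pos '[[0,0,-0.005],[0,0,-0.005],[0,0,-0.005]]' --delta_rot '[[0,0,0],[0,0,0],[0,0,0]]' --claw '[1,1,1]'

```text
time_s: 12.27
position: [486.2, -299.9, 94.1]
eef_rot: [[-0.99, 0.138, 0.002], [0.138, 0.99, -0.001], [-0.002, -0.001, -1.0]]
force: [-0.5, 2.0, 5.4]
finger_gap: 65.2
```

Call:
carry_out --delta_pos '[[0,0,0],[0,0,0],[0,0,0],[0,0,0],[0,0,0.1],[0,0,0.22],[0,0,0.35],[0,0,0.48],[0,0,0.48],[0,0,0.48]]' --delta_rot '[[0,0,0],[0,0,0],[0,0,0],[0,0,0],[0,0,0],[0,0,0],[0,0,0],[0,0,0],[0,0,0],[0,0,0]]' --claw '[-1,-1,-1,-1,-1,-1,-1,-1,-1,-1]'

```text
time_s: 13.1
position: [486.4, -300.4, 239.1]
eef_rot: [[-0.99, 0.138, 0.003], [0.138, 0.99, -0.003], [-0.004, -0.002, -1.0]]
force: [0.9, 0.4, -0.7]
finger_gap: 85.1
```

Run:
```python
from h import *
im,dep,P,m=top_of("chuck",33,46,(485,-300)); save(im,"w5")
for r in ctrl.find_in("wrist","chuck")[:1]: print(r)
```

```text
chuck 5950 rect [ 485.4 -298.7] [66.7 66.7] 80.9 bbox mid [ 485.47946 -299.02036] z50 36.70086271563974 tcp [ 486.4 -300.4  239.1] gap 85.10104909212268
{'rect': [235.4, 151.6, 92.8, 86.6], 'p': 0.57}
```

View pics/w5.png

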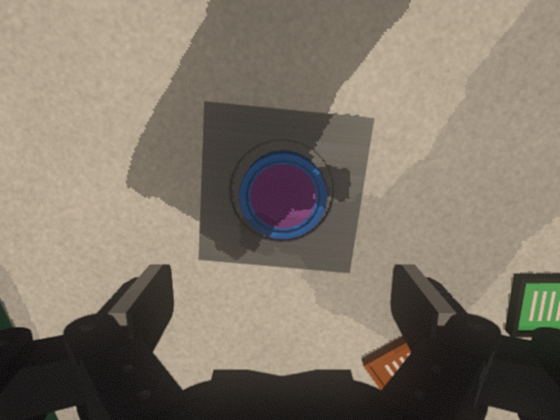

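Call:
carry_out --delta_pos '[[0.273,0.647,0],[0.273,0.647,0],[0.273,0.647,0],[0.273,0.647,0],[0.273,0.647,0],[0.273,0.647,0],[0.273,0.647,0]]' --delta_rot '[[0,0,0],[0,0,0],[0,0,0],[0,0,0],[0,0,0],[0,0,0],[0,0,0]]' --claw '[-1,-1,-1,-1,-1,-1,-1]'

```text
time_s: 13.78
position: [567.7, -103.4, 235.4]
eef_rot: [[-0.991, 0.135, -0.002], [0.135, 0.991, 0.001], [0.003, 0.001, -1.0]]
force: [-0.4, -0.1, -1.1]
finger_gap: 85.4
```

Call:
carry_out --delta_pos '[[0.273,0.647,0],[0.273,0.647,0],[0.273,0.647,0],[0.273,0.647,0],[0.273,0.647,0],[0.273,0.647,0],[0.273,0.647,0],[0.273,0.647,0]]' --delta_rot '[[0,0,0],[0,0,0],[0,0,0],[0,0,0],[0,0,0],[0,0,0],[0,0,0],[0,0,0]]' --claw '[-1,-1,-1,-1,-1,-1,-1,-1]'

```text
time_s: 14.45
position: [649.2, 87.3, 236.0]
eef_rot: [[-0.99, 0.139, -0.002], [0.139, 0.99, -0.0], [0.002, -0.001, -1.0]]
force: [0.2, -0.5, -0.4]
finger_gap: 85.4
```

Run:
```python
from h import *
im,dep,P,m=top_of("spacer",14,26,(650,88),35)
```

```text
spacer 1696 rect [650.5  88.6] [44.8 44.7] 31.5 bbox mid [650.6322   88.74947] z50 19.637699378946166 tcp [649.2  87.3 236. ] gap 85.44239772458006
```

Call:
carry_out --delta_pos '[[0.004,0.004,-0.13],[0.004,0.004,-0.26],[0.004,0.004,-0.39],[0.004,0.004,-0.48],[0.004,0.004,-0.53],[0.004,0.004,-0.53],[0.004,0.004,-0.53]]' --delta_rot '[[0,0,0],[0,0,0],[0,0,0],[0,0,0],[0,0,0],[0,0,0],[0,0,0]]' --claw '[-1,-1,-1,-1,-1,-1,-1]'

```text
time_s: 15.08
position: [650.3, 88.1, 78.0]
eef_rot: [[-0.99, 0.14, -0.001], [0.14, 0.99, -0.0], [0.001, -0.0, -1.0]]
force: [1.0, 0.4, 0.8]
finger_gap: 85.9
```

Call:
carry_out --delta_pos '[[0,0,0],[0,0,0],[0,0,0],[0,0,0],[0,0,0],[0,0,0],[0,0,0],[0,0,0],[0,0,0]]' --delta_rot '[[0,0,0],[0,0,0],[0,0,0],[0,0,0],[0,0,0],[0,0,0],[0,0,0],[0,0,0],[0,0,0]]' --claw '[0.2,0.4,1,1,1,1,1,1,1]'

```text
time_s: 15.83
position: [651.2, 89.5, 79.7]
eef_rot: [[-0.99, 0.138, 0.002], [0.138, 0.99, -0.0], [-0.002, -0.0, -1.0]]
force: [-2.9, -1.0, 13.1]
finger_gap: 43.1
```

Call:
carry_out --delta_pos '[[0,0,0.05],[0,0,0.15],[0,0,0.25],[0,0,0.35],[0,0,0.35],[0,0,0.35]]' --delta_rot '[[0,0,0],[0,0,0],[0,0,0],[0,0,0],[0,0,0],[0,0,0]]' --claw '[1,1,1,1,1,1]'

```text
time_s: 16.33
position: [651.5, 89.7, 185.0]
eef_rot: [[-0.99, 0.138, 0.004], [0.138, 0.99, 0.0], [-0.004, 0.001, -1.0]]
force: [0.6, 0.7, -1.5]
finger_gap: 42.7
```

```bash
cat >> h.py <<'E'
def held(sel,n):
    st=ctrl.get_state(); im,dep=ctrl.snapshot("wrist"); save(im,n)
    T=np.array(ctrl.calibration("wrist")["T_tool_cam"]);C=cam("wrist")
    Q=cloud("wrist",dep,(C[0],C[1],T[:3,:3].T,-T[:3,:3].T@T[:3,3]))
    h=cv2.cvtColor(im,cv2.COLOR_RGB2HSV).astype(int); b=sel(h)&(dep>0)&(Q[...,2]<85)&(Q[...,2]>25)&(abs(Q[...,0])<45)&(abs(Q[...,1])<45)
    print(b.sum(),"tool xyz pct 2/50/98\n",np.percentile(Q[b],[2,50,98],axis=0).round(1),st["position"],st["finger_gap"])
E
python3 - <<'E'
from h import *
held(lambda h:(h[...,1]<60)&(h[...,2]>130),"w6")
E
```

```text
41 tool xyz pct 2/50/98
 [[-19.5 -43.3  25.6]
 [ -4.3  -0.3  61.8]
 [ 13.1  21.7  79.2]] [651.49151644  89.70739298 184.99027484] 42.66122484647545
```

View pics/w6.png

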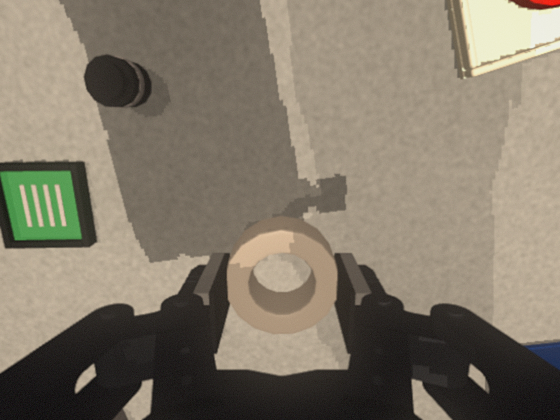

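Call:
carry_out --delta_pos '[[-0.2765,-0.648,0],[-0.2765,-0.648,0],[-0.2765,-0.648,0],[-0.2765,-0.648,0],[-0.2765,-0.648,0],[-0.2765,-0.648,0],[-0.2765,-0.648,0],[-0.2765,-0.648,0]]' --delta_rot '[[0,0,0],[0,0,0],[0,0,0],[0,0,0],[0,0,0],[0,0,0],[0,0,0],[0,0,0]]' --claw '[1,1,1,1,1,1,1,1]'

```text
time_s: 17.05
position: [567.5, -104.6, 182.2]
eef_rot: [[-0.99, 0.139, -0.001], [0.139, 0.99, 0.001], [0.001, 0.001, -1.0]]
force: [-0.6, 0.0, -0.4]
finger_gap: 42.8
```

Call:
carry_out --delta_pos '[[-0.2765,-0.648,0],[-0.2765,-0.648,0],[-0.2765,-0.648,0],[-0.2765,-0.648,0],[-0.2765,-0.648,0],[-0.2765,-0.648,0],[-0.2765,-0.648,0],[-0.2765,-0.648,-0.1],[-0.2765,-0.648,-0.2],[-0.2765,-0.648,-0.2]]' --delta_rot '[[0,0,0],[0,0,0],[0,0,0],[0,0,0],[0,0,0],[0,0,0],[0,0,0],[0,0,0],[0,0,0],[0,0,0]]' --claw '[1,1,1,1,1,1,1,1,1,1]'

```text
time_s: 17.88
position: [484.1, -295.9, 118.4]
eef_rot: [[-0.991, 0.136, -0.005], [0.136, 0.991, 0.005], [0.006, 0.004, -1.0]]
force: [-0.5, 0.3, -2.3]
finger_gap: 42.8
```

Settle, touch down, release.

Call:
carry_out --delta_pos '[[0,0,0.01],[0,0,0.01],[0,0,0.01]]' --delta_rot '[[0,0,0],[0,0,0],[0,0,0]]' --claw '[1,1,1]'

```text
time_s: 18.13
position: [486.0, -299.0, 127.8]
eef_rot: [[-0.991, 0.137, 0.002], [0.137, 0.991, -0.001], [-0.002, -0.001, -1.0]]
force: [-0.1, -0.4, 0.1]
finger_gap: 43.0
```

Call:
carry_out --delta_pos '[[0,0,-0.02],[0,0,-0.03],[0,0,-0.036],[0,0,-0.04],[0,0,-0.042],[0,0,-0.042]]' --delta_rot '[[0,0,0],[0,0,0],[0,0,0],[0,0,0],[0,0,0],[0,0,0]]' --claw '[1,1,1,1,1,1]'

```text
time_s: 18.63
position: [484.9, -299.1, 115.6]
eef_rot: [[-0.99, 0.138, 0.002], [0.138, 0.99, -0.001], [-0.002, -0.001, -1.0]]
force: [-9.1, 8.9, 36.5]
finger_gap: 43.4
```

Call:
carry_out --delta_pos '[[0,0,0.005],[0,0,0.005],[0,0,0.005],[0,0,0.005],[0,0,0.1],[0,0,0.2],[0,0,0.32],[0,0,0.42],[0,0,0.42],[0,0,0.42]]' --delta_rot '[[0,0,0],[0,0,0],[0,0,0],[0,0,0],[0,0,0],[0,0,0],[0,0,0],[0,0,0],[0,0,0],[0,0,0]]' --claw '[0.2,-0.2,-0.5,-1,-1,-1,-1,-1,-1,-1]'

```text
time_s: 19.47
position: [485.3, -299.6, 240.5]
eef_rot: [[-0.99, 0.138, 0.002], [0.138, 0.99, -0.002], [-0.002, -0.001, -1.0]]
force: [-1.2, 0.3, -0.2]
finger_gap: 85.3
```

Run:
```python
from h import *
im,dep,P,m=top_of("spacer",50,62,(485,-299),35); save(im,"w7")
st=ctrl.get_state()
c=(dep>0)&(P[...,2]>38)&(P[...,2]<43)&(np.hypot(P[...,0]-485,P[...,1]+299)<45); print("chuck rim",cv2.minAreaRect(P[c][:,:2].astype(np.float32)))
```

```text
spacer 2131 rect [ 484.5 -298.2] [45.1 45.2] 62.3 bbox mid [ 484.85492 -298.24963] z50 55.69463763531078 tcp [ 485.3 -299.6  240.5] gap 85.28760660131756
chuck rim ((485.1451721191406, -298.4230041503906), (66.8736801147461, 66.70883178710938), 19.626205444335938)
```

View pics/w7.png

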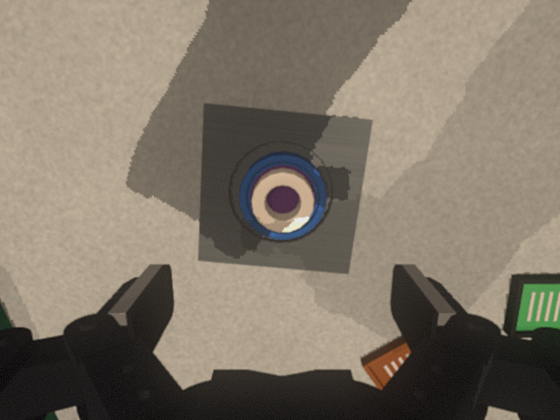

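Call:
carry_out --delta_pos '[[0.476,0.754,0],[0.476,0.754,0],[0.476,0.754,0],[0.476,0.754,0],[0.476,0.754,0],[0.476,0.754,0],[0.476,0.754,0],[0.476,0.754,0],[0.476,0.754,0],[0.476,0.754,0]]' --delta_rot '[[0,0,0],[0,0,0],[0,0,0],[0,0,0],[0,0,0],[0,0,0],[0,0,0],[0,0,0],[0,0,0],[0,0,0]]' --claw '[-1,-1,-1,-1,-1,-1,-1,-1,-1,-1]'

```text
time_s: 20.35
position: [627.0, -73.4, 238.2]
eef_rot: [[-0.99, 0.138, -0.002], [0.138, 0.99, 0.0], [0.002, -0.0, -1.0]]
force: [-0.3, 0.4, -0.0]
finger_gap: 85.1
```

Run:
```python
from h import *
im,dep,P,m=top_of("mask",5.5,17,(628,-73.5),48)
```

```text
mask 4927 rect [628.3 -74.4] [60.  60.2] 83.3 bbox mid [628.12366 -74.36665] z50 7.42146865521004 tcp [627.  -73.4 238.2] gap 85.10479969839207
```

Call:
carry_out --delta_pos '[[0.004,-0.003,-0.13],[0.004,-0.003,-0.26],[0.004,-0.003,-0.39],[0.004,-0.003,-0.48],[0.004,-0.003,-0.53],[0.004,-0.003,-0.554],[0.004,-0.003,-0.554],[0.004,-0.003,-0.554]]' --delta_rot '[[0,0,0],[0,0,0],[0,0,0],[0,0,0],[0,0,0],[0,0,0],[0,0,0],[0,0,0]]' --claw '[-1,-1,-1,-1,-1,-1,-1,-1]'

```text
time_s: 21.07
position: [628.9, -74.6, 73.9]
eef_rot: [[-0.99, 0.139, 0.001], [0.139, 0.99, -0.0], [-0.001, -0.0, -1.0]]
force: [0.9, -0.4, 0.5]
finger_gap: 85.6
```

Call:
carry_out --delta_pos '[[0,0,0],[0,0,0],[0,0,0],[0,0,0],[0,0,0],[0,0,0],[0,0,0]]' --delta_rot '[[0,0,0],[0,0,0],[0,0,0],[0,0,0],[0,0,0],[0,0,0],[0,0,0]]' --claw '[1,1,1,1,1,1,1]'

```text
time_s: 21.65
position: [629.4, -74.1, 75.0]
eef_rot: [[-0.99, 0.138, 0.002], [0.138, 0.99, -0.001], [-0.002, -0.001, -1.0]]
force: [-3.0, -1.1, 12.6]
finger_gap: 57.6
```

Call:
carry_out --delta_pos '[[0,0,0.03],[0,0,0.07],[0,0,0.13],[0,0,0.2],[0,0,0.27],[0,0,0.33],[0,0,0.35],[0,0,0.35]]' --delta_rot '[[0,0,0],[0,0,0],[0,0,0],[0,0,0],[0,0,0],[0,0,0],[0,0,0],[0,0,0]]' --claw '[1,1,1,1,1,1,1,1]'

```text
time_s: 22.32
position: [629.5, -74.0, 180.1]
eef_rot: [[-0.99, 0.138, 0.003], [0.138, 0.99, -0.001], [-0.003, -0.0, -1.0]]
force: [-0.0, -0.2, -0.8]
finger_gap: 58.0
```

Run:
```python
from h import *
held(lambda h:(h[...,0]>50)&(h[...,0]<75)&(h[...,1]>100),"w8")
```

```text
11372 tool xyz pct 2/50/98
 [[-23.2 -23.4  66.5]
 [  2.2   1.3  68.3]
 [ 24.6  25.7  69.5]] [629.5158181  -73.9954065  180.13244817] 58.0037796219795
```

View pics/w8.png

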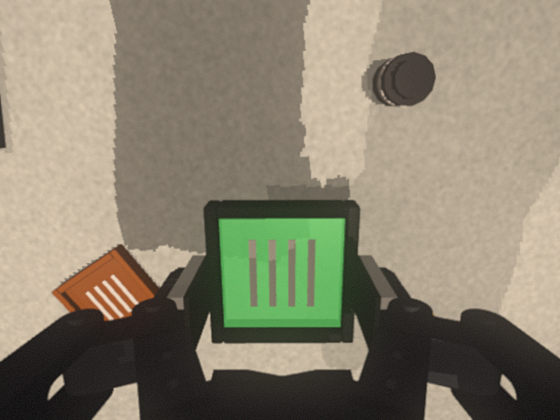

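Call:
carry_out --delta_pos '[[-0.038,-0.06,0],[-0.096,-0.15,0],[-0.164,-0.255,0],[-0.231,-0.36,0],[-0.298,-0.465,0],[-0.366,-0.57,0],[-0.423,-0.66,0],[-0.462,-0.72,0],[-0.481,-0.75,0],[-0.481,-0.75,0]]' --delta_rot '[[0,0,-0.01],[0,0,-0.02],[0,0,-0.03],[0,0,-0.042],[0,0,-0.042],[0,0,-0.042],[0,0,-0.042],[0,0,-0.042],[0,0,-0.042],[0,0,-0.042]]' --claw '[1,1,1,1,1,1,1,1,1,1]'

```text
time_s: 23.2
position: [483.3, -300.2, 177.2]
eef_rot: [[-0.974, 0.227, -0.001], [0.227, 0.974, 0.001], [0.001, 0.0, -1.0]]
force: [-0.1, -0.1, -0.7]
finger_gap: 57.4
```

Call:
carry_out --delta_pos '[[0,0,-0.04],[0,0,-0.08],[0,0,-0.11],[0,0,-0.13],[0,0,-0.14],[0,0,-0.14],[0,0,-0.14]]' --delta_rot '[[0,0,0],[0,0,0],[0,0,0],[0,0,0],[0,0,0],[0,0,0],[0,0,0]]' --claw '[1,1,1,1,1,1,1]'

```text
time_s: 23.78
position: [484.8, -298.7, 136.3]
eef_rot: [[-0.975, 0.224, 0.0], [0.224, 0.975, 0.0], [-0.0, 0.0, -1.0]]
force: [0.5, -0.6, 0.3]
finger_gap: 57.5
```

Down 5 mm gently.

Call:
carry_out --delta_pos '[[0,0,-0.006],[0,0,-0.01],[0,0,-0.014],[0,0,-0.017],[0,0,-0.017],[0,0,-0.017]]' --delta_rot '[[0,0,0],[0,0,0],[0,0,0],[0,0,0],[0,0,0],[0,0,0]]' --claw '[1,1,1,1,1,1]'

```text
time_s: 24.28
position: [484.5, -298.9, 131.1]
eef_rot: [[-0.974, 0.225, 0.0], [0.225, 0.974, -0.0], [-0.0, -0.0, -1.0]]
force: [-0.5, 0.4, -0.6]
finger_gap: 57.6
```

Call:
carry_out --delta_pos '[[0,0,-0.002],[0,0,-0.004],[0,0,-0.004]]' --delta_rot '[[0,0,0],[0,0,0],[0,0,0]]' --claw '[1,1,1]'

```text
time_s: 24.53
position: [484.6, -298.9, 131.0]
eef_rot: [[-0.974, 0.224, 0.001], [0.224, 0.974, -0.001], [-0.001, -0.001, -1.0]]
force: [-5.5, 2.8, 17.8]
finger_gap: 57.8
```

Call:
carry_out --delta_pos '[[0,0,0.002],[0,0,0.002],[0,0,0.002],[0,0,0.002],[0,0,0.002],[0,0,0.1],[0,0,0.22],[0,0,0.36],[0,0,0.36],[0,0,0.36]]' --delta_rot '[[0,0,0],[0,0,0],[0,0,0],[0,0,0],[0,0,0],[0,0,0],[0,0,0],[0,0,0],[0,0,0],[0,0,0]]' --claw '[0.1,-0.5,-1,-1,-1,-1,-1,-1,-1,-1]'

```text
time_s: 25.37
position: [485.3, -299.5, 239.9]
eef_rot: [[-0.974, 0.224, 0.003], [0.224, 0.974, -0.003], [-0.004, -0.002, -1.0]]
force: [-0.6, -0.3, -1.3]
finger_gap: 85.4
```

Run:
```python
from h import *
im,dep,P,m=top_of("mask",58,75,(485,-299),48); save(im,"w9")
```

```text
mask 7423 rect [ 483.6 -297.6] [60.1 60.4] 77.3 bbox mid [ 483.20636 -297.4156 ] z50 63.33432958538459 tcp [ 485.3 -299.5  239.9] gap 85.38942700440462
```

View pics/w9.png

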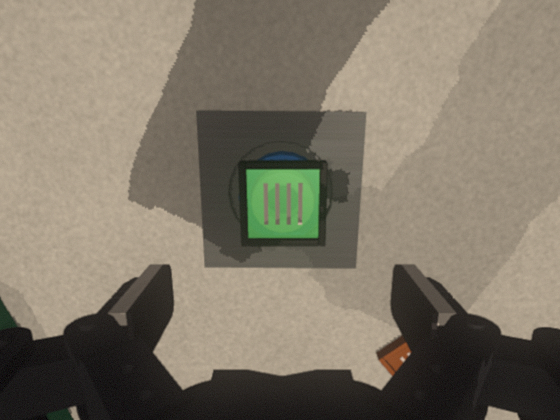

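Call:
carry_out --delta_pos '[[-0.057,0.634,0],[-0.057,0.634,0],[-0.057,0.634,0],[-0.057,0.634,0],[-0.057,0.634,0],[-0.057,0.634,0],[-0.057,0.634,0]]' --delta_rot '[[0,0,0],[0,0,0],[0,0,0],[0,0,0],[0,0,0],[0,0,0],[0,0,0]]' --claw '[-1,-1,-1,-1,-1,-1,-1]'

```text
time_s: 26.0
position: [466.9, -107.4, 236.9]
eef_rot: [[-0.975, 0.222, -0.002], [0.222, 0.975, 0.001], [0.002, 0.0, -1.0]]
force: [0.1, 0.2, -0.6]
finger_gap: 85.3
```

Call:
carry_out --delta_pos '[[-0.057,0.634,0],[-0.057,0.634,0],[-0.057,0.634,0],[-0.057,0.634,0],[-0.057,0.634,0],[-0.057,0.634,0],[-0.057,0.634,0],[-0.057,0.634,0]]' --delta_rot '[[0,0,0],[0,0,0],[0,0,0],[0,0,0],[0,0,0],[0,0,0],[0,0,0],[0,0,0]]' --claw '[-1,-1,-1,-1,-1,-1,-1,-1]'

```text
time_s: 26.67
position: [450.7, 80.6, 237.3]
eef_rot: [[-0.974, 0.225, -0.001], [0.225, 0.974, -0.0], [0.001, -0.001, -1.0]]
force: [0.3, -1.1, -0.1]
finger_gap: 85.4
```

Run:
```python
from h import *
im,dep,P,m=top_of("weight",17,30,(451,81),32); print(im[m].mean(0))
```

```text
weight 1368 rect [450.7  82. ] [37.3 37.2] 50.7 bbox mid [451.104    82.06476] z50 23.685445797967628 tcp [450.7  80.6 237.3] gap 85.40328584086757
[148.66008772 107.44078947  46.33406433]
```

Call:
carry_out --delta_pos '[[0,0.005,-0.13],[0,0.005,-0.26],[0,0.005,-0.39],[0,0.005,-0.48],[0,0.005,-0.522],[0,0.005,-0.522],[0,0.005,-0.522]]' --delta_rot '[[0,0,0],[0,0,0],[0,0,0],[0,0,0],[0,0,0],[0,0,0],[0,0,0]]' --claw '[-1,-1,-1,-1,-0.6,-0.2,0]'

```text
time_s: 27.3
position: [450.4, 82.0, 81.1]
eef_rot: [[-0.974, 0.226, -0.001], [0.226, 0.974, -0.0], [0.001, -0.0, -1.0]]
force: [-0.0, 0.3, 0.3]
finger_gap: 51.6
```

Call:
carry_out --delta_pos '[[0,0,0],[0,0,0],[0,0,0],[0,0,0],[0,0,0],[0,0,0],[0,0,0],[0,0,0]]' --delta_rot '[[0,0,0],[0,0,0],[0,0,0],[0,0,0],[0,0,0],[0,0,0],[0,0,0],[0,0,0]]' --claw '[0.3,1,1,1,1,1,1,1]'

```text
time_s: 27.97
position: [451.1, 82.5, 82.7]
eef_rot: [[-0.974, 0.225, 0.002], [0.225, 0.974, -0.001], [-0.003, -0.001, -1.0]]
force: [-2.5, -4.4, 7.3]
finger_gap: 36.1
```

Call:
carry_out --delta_pos '[[0,0,0.05],[0,0,0.15],[0,0,0.25],[0,0,0.35],[0,0,0.4],[0,0,0.4],[0,0,0.4]]' --delta_rot '[[0,0,0],[0,0,0],[0,0,0],[0,0,0],[0,0,0],[0,0,0],[0,0,0]]' --claw '[1,1,1,1,1,1,1]'

```text
time_s: 28.55
position: [450.8, 82.9, 202.2]
eef_rot: [[-0.974, 0.225, 0.003], [0.225, 0.974, 0.0], [-0.003, 0.001, -1.0]]
force: [0.4, -0.7, -3.1]
finger_gap: 35.5
```

Run:
```python
from h import *
held(lambda h:(h[...,0]>10)&(h[...,0]<35)&(h[...,1]>140)&(h[...,2]>80),"w10")
```

```text
7013 tool xyz pct 2/50/98
 [[-15.3 -15.3  57.9]
 [  2.8   1.2  59.5]
 [ 18.7  17.5  78.6]] [450.76287544  82.91186705 202.21287236] 35.523993183026235
```

View pics/w10.png

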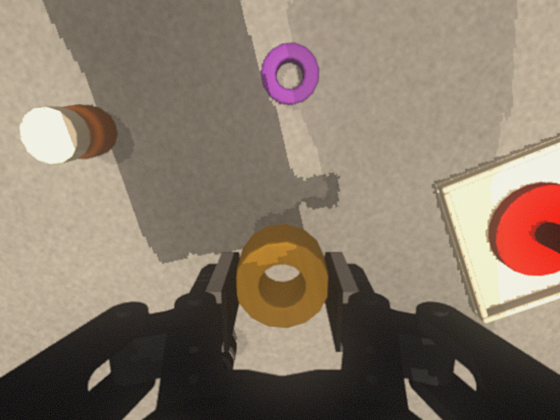

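Call:
carry_out --delta_pos '[[0.0565,-0.636,0],[0.0565,-0.636,0],[0.0565,-0.636,0],[0.0565,-0.636,0],[0.0565,-0.636,0],[0.0565,-0.636,0],[0.0565,-0.636,0]]' --delta_rot '[[0,0,0],[0,0,0],[0,0,0],[0,0,0],[0,0,0],[0,0,0],[0,0,0]]' --claw '[1,1,1,1,1,1,1]'

```text
time_s: 29.18
position: [466.7, -108.8, 200.0]
eef_rot: [[-0.974, 0.227, -0.002], [0.227, 0.974, 0.001], [0.002, 0.001, -1.0]]
force: [-0.8, 0.3, -2.1]
finger_gap: 35.8
```

Call:
carry_out --delta_pos '[[0.0565,-0.636,0],[0.0565,-0.636,0],[0.0565,-0.636,0],[0.0565,-0.636,0],[0.0565,-0.636,0],[0.0565,-0.636,0],[0.0565,-0.636,0],[0.0565,-0.636,0],[0.0565,-0.636,-0.05],[0.0565,-0.636,-0.12]]' --delta_rot '[[0,0,0],[0,0,0],[0,0,0],[0,0,0],[0,0,0],[0,0,0],[0,0,0],[0,0,0],[0,0,0],[0,0,0]]' --claw '[1,1,1,1,1,1,1,1,1,1]'

```text
time_s: 30.02
position: [485.0, -297.2, 166.2]
eef_rot: [[-0.975, 0.223, 0.002], [0.223, 0.975, -0.001], [-0.002, -0.001, -1.0]]
force: [-0.3, -0.5, -3.3]
finger_gap: 35.3
```

Call:
carry_out --delta_pos '[[0,0,0],[0,0,0],[0,0,0]]' --delta_rot '[[0,0,0],[0,0,0],[0,0,0]]' --claw '[1,1,1]'

```text
time_s: 30.27
position: [484.5, -297.8, 166.2]
eef_rot: [[-0.975, 0.223, 0.0], [0.223, 0.975, -0.0], [-0.0, -0.0, -1.0]]
force: [-0.2, 0.5, -1.5]
finger_gap: 35.6
```

Lower to ~146 (−20 mm), gently at the end.

Call:
carry_out --delta_pos '[[0,-0.002,-0.03],[0,-0.002,-0.05],[0,-0.002,-0.06],[0,-0.002,-0.064],[0,-0.002,-0.067],[0,-0.002,-0.069],[0,-0.002,-0.069]]' --delta_rot '[[0,0,0],[0,0,0],[0,0,0],[0,0,0],[0,0,0],[0,0,0],[0,0,0]]' --claw '[1,1,1,1,1,1,1]'

```text
time_s: 30.85
position: [484.1, -299.0, 145.7]
eef_rot: [[-0.974, 0.224, 0.0], [0.224, 0.974, -0.0], [-0.001, -0.0, -1.0]]
force: [-5.1, 4.2, 16.5]
finger_gap: 35.6
```

Call:
carry_out --delta_pos '[[0,0,0.002],[0,0,0.002],[0,0,0.002],[0,0,0.002],[0,0,0.06],[0,0,0.16],[0,0,0.3],[0,0,0.34],[0,0,0.34],[0,0,0.34]]' --delta_rot '[[0,0,0],[0,0,0],[0,0,0],[0,0,0],[0,0,0],[0,0,0],[0,0,0],[0,0,0],[0,0,0],[0,0,0]]' --claw '[0,-0.3,-0.3,-0.3,-0.6,-1,-1,-1,-1,-1]'

```text
time_s: 31.68
position: [484.4, -299.3, 246.8]
eef_rot: [[-0.974, 0.225, 0.001], [0.225, 0.974, -0.001], [-0.001, -0.001, -1.0]]
force: [0.9, -0.3, 0.1]
finger_gap: 85.3
```

Run:
```python
from h import *
im,dep,P,m=top_of("weight",80,95,(484,-298),32)
def fit(z0,z1,R,n):
    m=(dep>0)&(P[...,2]>z0)&(P[...,2]<z1)&(np.hypot(P[...,0]-484,P[...,1]+298)<R); r=cv2.minAreaRect(P[m][:,:2].astype(np.float32)); print(n,r)
fit(65.5,72,48,"mask frame")
p=P[m]; A=np.c_[p[:,:2]-p[:,:2].mean(0),np.ones(len(p))]; print("tilt",np.linalg.lstsq(A,p[:,2],rcond=None)[0])
im2,d2=ctrl.snapshot("side"); im3,d3=ctrl.snapshot("top"); np.save("top1P.npy",cloud("top",d3))
save(np.vstack([np.hstack([im[60:300,150:430],im2[60:300,180:460]]),np.hstack([im3[180:420,330:560],im2[180:420,180:510]])]),"fin"); 
P=cloud("top",d3)
for q in "cover tray objective jar loupe".split():
    for r in ctrl.regions_of("top",q)[:2]:
        m=r["pixels"]&(d3>0); p=P[m]; zt=np.percentile(p[:,2],90); tp=p[p[:,2]>zt-4]; print(q,round(r["p"],2),((tp.min(0)+tp.max(0))/2).round(),round(zt))
```

```text
weight 2008 rect [ 484.1 -298. ] [37.1 36.9] 35.7 bbox mid [ 484.16675 -297.78403] z50 86.66003270640019 tcp [ 484.4 -299.3  246.8] gap 85.31567267319288
mask frame ((483.5855712890625, -297.56182861328125), (60.118247985839844, 60.288352966308594), 77.23470306396484)
tilt [ 1.05763310e-02 -2.27691004e-03  8.64140936e+01]
cover 0.58 [516. 268.  32.] 20
tray 0.9 [515. 267.  16.] 16
jar 0.85 [371. -36.  55.] 56
loupe 0.91 [738.  13.  30.] 30
```

View pics/fin.png

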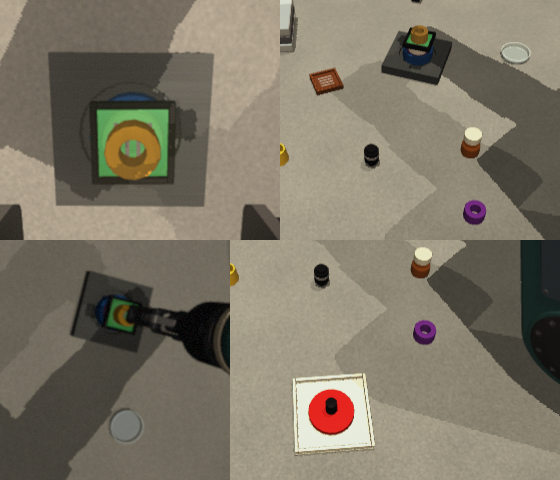

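```bash
python3 -c "
from plant import ctrl
print(ctrl.hand_in(), ctrl.get_state()['time_s'])"
```

```text
the job is handed in; nothing more can be done
the job is handed in; nothing more can be done
```

I moved the dust cover into the tray, then built the stack in the recess from the bottom up: chuck, spacer ring, mask, weight. I handed the job in at about 32 s. The hand-in gives no verdict.

- **Stack position:** the last readings put the chuck, spacer, mask and weight all within about 3 mm of the stage centre. The top of the weight was at 86.7 mm, against 87 mm expected.
- **Tilt and alignment:** the weight's fitted tilt was about 0.01 rad. The mask was in line with the stage to within about 1°. It touched down in the grip before I let go, so it was not dropped.
- **Cover:** it lies about 2 mm from the tray's centre and looks flat in the final picture. One wrist depth reading put its top near 14 mm, against 17 mm expected. That reading included stray points from the tray edge, and the top camera did not confirm it either way.
- **Bystanders:** the loupe measured where it started. The jar was within a few mm of a rough starting estimate, because the network missed it in the first picture. The last network query did not report the lens, but the side picture shows it standing upright; I did not re-measure its position.
- **Gripper:** it was open and well clear of everything at hand-in.

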